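# Snap the insulating cap onto the stud in the saw's switch box

### The arm

A 7-joint arm with a two-finger parallel gripper is mounted at the origin on a cart in front of the work surface, level with it; the furniture and walls round the work are solid. World frame = base frame: x ahead of the robot, y to its left, z up, the work surface at z = 0. Lengths are in m, angles in rad, forces in N, time in s.
With the tool pointing down it reaches from about 0.4 to 0.85 m from the base axis. Payload 10.4 kg.
Tool frame: the origin (TCP) lies on the centre line of the jaws, within the pads' length; the fingertips stand 17 mm ahead of it and the grasp point (between the pads) lies 2 mm behind it; z points along the fingers, y is the line along which they close (so a half turn about z gives the same grasp; the last joint's range is limited). The gripper opens to 85 mm and grips with 20 to 120 N. Pads are 22 mm wide; open, the fingers measure 114 mm over their backs; the gripper's body (76 mm by 85 mm) begins 54 mm behind the grasp point. The pads swing forward as they close: fully open they stand 13 mm farther back than shut.
Start: joints at [1.147, 0.332, -0.065, 1.46, 0.022, 1.35, -0.088], TCP at [0.244, -0.575, 0.212] pointing down, gripper open.
Joint ranges: [-2.6, 2.6], [-0.5, 2.12], [-1.47, 1.34], [0.16, 2.42], [-1.27, 4.41], [0.06, 2.06], [-2.6, 2.6]. Speed limits (rad/s): [2.22, 2.22, 2.79, 2.79, 3.14, 3.14, 3.14].

### API

Orientations are given as a unit quaternion [x, y, z, w].
In Python, from workcell import get_obs, optics, job gives the robot as it stands. The module is installed in compiled form; this text tells all that it offers.
- The arm moves only by the tool send_rows, never from a script. Its argument "plan" is a list that holds one entry, the list of rows, each a list of 7 numbers: the turn, a rotation vector about the tool's x, y, z in units of 1.5 rad (1.0 is 1.5 rad), then the shift along the tool's x, y, z in units of 20 cm (1.0 is 20 cm), then the opening, from 0 (shut) to 1 (fully open). A call has 1 to 20 rows; each row shifts and turns the commanded pose from where the row before left it, along the tool's axes as they then stand; what a row does not reach is not made up. A row lasts 1/12 s, in which the tool goes at most 41.7 mm and 7.16 degrees, less where a joint would pass 70% of its speed; a pose out of reach is approached as far as the arm can. A call with a number of a shift or a turn outside -1 to 1 is refused whole. A call with a gripper value outside its range is refused whole. The fingers move at their own pace and stop on an object; "squeeze" is the grip in N (left out, the last holds). Time passes only in rows, so rows that do not move let the fingers close. It gives the time, the measured TCP pose, the force, the opening and the grip force at its end, in the units of the state.
- get_obs(): the state, without advancing time (a new reading comes with each control period).
- optics.camera(name): name is "scene" or "side" or "wrist"; returns the picture (384x512x3 uint8, red, green, blue); there is no depth.
- optics.get_calibration(name): a dict with "intrinsics" (3x3 intrinsics, pixels), "distortion" ([k1, k2, p1, p2, k3] as OpenCV has them; the pictures are not rectified), "world_from_camera" (4x4, takes a point from camera to world coordinates); the wrist camera has in their place "T_tool_cam" (4x4, takes a point from camera to tool coordinates, whose origin is the TCP and whose axes are the flange's). Camera axes: x right, y up, looking along -z (the intrinsics and any distortion apply to the point x, -y, -z); pixel columns grow to the right and rows downward; lengths in m; the calibration is good to about 2 mm. A picture is of the moment at which its call begins: read the wrist's pose just before it. get_calibration takes no time and is no camera call.
- job.hand_in(): hands the job in; it is judged then, once.
The state is a dict: "clock": time; "joint_pos": joint angles; "joint_velocities": joint speeds; "tau": joint torques, N m; "position": TCP position; "ee_rot": TCP orientation; "ft_force": force on the tool from outside, world axes, zero at the start; "torque": the same for the moment, N m; "grip_width": opening from 0.0 (shut) to 1.0 (fully open); "grasp_force": force on a finger pad.
Only numpy, scipy, OpenCV 4.12 (cv2) and the standard library are available. Lean on these libraries where they do the work, as an engineer would, in place of code of your own. Each camera call takes 0.05 s, during which the arm holds its last target. There are 200 camera calls.

### The job

Pull the drop-front cover of the grey switch box down until it lies fully open, then put the loose round snap cap, mouth down, on the stud that now stands up from the inside of the cover and press it straight down until it clicks home. Do not stop at the click: keep pressing the cap firmly down against the spring washer under it, and finish while still pressing it, without backing off. Leave the offcut, the tape measure and the bolt where they are.

Things in the scene. Friction and masses are not known exactly. Their poses are not given: they have to be found in the camera images.
- switch_box: Grey sheet-steel switch box fixed on the saw table, 80 mm deep (x), 150 mm wide (y), 120 mm high. Origin: centre of its underside; its own -x axis points to its front, which the cover closes. Its yaw varies.
- cover (a joint): Angle of the bottom-hinged cover (146 mm wide, 6 mm thick): 0 = shut and upright, 1.57 = fully open, lying level in front of the box, its limit. It starts shut or a little ajar; friction holds it there, and once pulled past about 0.3 rad it sinks open slowly by its own weight against a damper in 1 to 2 s.
- cover_hinge (a point): Middle of the cover's hinge line, 40 mm in front of the box's centre and 10 mm above the table. The hinge line runs along the box's y axis.
- cover_tab (a point): Middle of the top edge of the cover's pull tab. The tab is 50 mm wide, 6 mm thick (9 mm at its rolled top edge) and stands up 36 mm above the top of the box, 146 mm from the hinge. The space behind it, over the box, is free, so closed fingers can hook it from behind and pull it towards the box's front.
- stud_base (a point): Foot of the steel stud, on its axis, on the cover's inner face, 75 mm from the hinge. Its x axis is the stud's axis: into the box when the cover is shut, straight up when it is open (the foot is then 10 mm above the table). A cap is home when its underside is about 1.5 to 4 mm above the foot, on the washer.
- stud_tip (a point): Tip of the stud, on its axis, 24 mm from the foot. The stud is 14 mm thick, its last 7 mm tapered; four spring-loaded balls stick out to 21 mm across, 10.5 mm above the foot. The cap's lip meets them when its underside is about 14 mm above the foot; pushing it over them takes up to about 10 N, falling off as it snaps over.
- spring_washer: Black springy washer, 33 mm across, round the foot of the stud, its top 4 mm above the foot; it yields up to 2.5 mm (5 N per mm), then is solid. Origin: its middle. A snapped-on cap that is let go rests on it with about 3 N, from the balls; pressed on by the fingers with 10 to 15 N it sinks 1 to 1.5 mm further, and that is firm enough.
- snap_cap: Loose black snap cap: a ribbed round knob 36 mm across and 36 mm tall, flat on top, 40 g, standing mouth down on the table. Origin: centre of its underside; z up. The hollow is 28 mm deep with a rounded lip of 16 mm opening at the mouth, 24 mm inside.
- wood_offcut: Loose wooden block, 75x38x38 mm, a bystander. Origin: centre of its underside. The cap and this block may have changed places: one stands right of the saw's long fence rail (70 mm high, running along x at y 0.13 to 0.20), the other left of it. The saw blade, left of the switch box (along x at y -0.025), stands up 42 mm: carry the cap above both.
- tape_measure: Loose tape measure, 82x44x68 mm, a bystander. Origin: centre of its underside.
- hex_bolt: Loose bolt lying on the table, 57x18x16 mm, a bystander. Origin: centre of its underside.
There are look-alikes about, which are no part of the job. What is shaped like the snap_cap but green or orange is not meant.

How it is judged:
By the outcome, as a careful person would: the job done as asked, in the order asked, and still so for the second after the job is handed in, while the arm keeps its last pose, push and grip.
It also fails if it takes over 54 s, if anything falls off the work surface, if the arm or the gripper's body presses on something with over 40 N, if the wrist force passes 120 N, or if a joint passes its speed limit or range.

## Working session

There is one attempt and no reset: what is moved stays moved. The work goes in short steps, Python scripts to look and compute and a tool call to move; the robot and the scene stay as the last step left them, time stands still between calls to the robot, and variables do not carry over. Pictures are saved under pics/ and viewed, at most 10 in all, crops included, and the job is handed in when it is done.

Besides the shell and the picture viewer there is one more tool, called after "Request:" as name(argument=value, ...) on one line, values as JSON. send_rows: Moves the arm, as the interface text tells. Its arguments: {"type":"object","properties":{"plan":{"type":"array"},"squeeze":{"type":"number"}},"required":["plan"]}

```bash
mkdir -p pics; cat > h.py <<'E'
import numpy as np, cv2
from workcell import get_obs, optics, job
from scipy.spatial.transform import Rotation as R
def snap(n,f):
    im=optics.camera(n); cv2.imwrite('pics/'+f,cv2.cvtColor(im,cv2.COLOR_RGB2BGR)); return im
def cam(n,obs=None):
    c=optics.get_calibration(n); K=np.array(c['intrinsics']);d=np.array(c['distortion'])
    if n=='wrist':
        o=obs or get_obs(); T=np.eye(4);T[:3,:3]=R.from_quat(o['ee_rot']).as_matrix();T[:3,3]=o['position'];T=T@np.array(c['T_tool_cam'])
    else: T=np.array(c['world_from_camera'])
    return K,d,T
def ray(C,uv):
    K,d,T=C; p=cv2.undistortPoints(np.array([[uv]],float),K,d)[0,0]
    return T[:3,3],T[:3,:3]@np.array([p[0],-p[1],-1.])
def onz(C,uv,z):
    o,v=ray(C,uv); return o+v*(z-o[2])/v[2]
def tri(C1,u1,C2,u2):
    a,v=ray(C1,u1);b,w=ray(C2,u2); s=np.linalg.lstsq(np.c_[v,-w],b-a,rcond=None)[0]
    p,q=a+s[0]*v,b+s[1]*w; return (p+q)/2,np.linalg.norm(p-q)
def proj(C,P):
    K,d,T=C; q=(np.array(P)-T[:3,3])@T[:3,:3]; q=q*[1,-1,-1]
    return cv2.projectPoints(q.reshape(-1,1,3),np.zeros(3),np.zeros(3),K,d)[0].reshape(-1,2)
E
python3 - <<'E'
from h import *
np.set_printoptions(precision=4,suppress=True)
for n in['scene','side']: snap(n,n+'0.png'); print(n,cam(n)[2])
print(optics.get_calibration('wrist'));print(get_obs())
E
```

```text
scene [[-0.4544  0.4241 -0.7834 -0.4244]
 [-0.8906 -0.2346  0.3895  0.5117]
 [-0.0186  0.8747  0.4843  0.724 ]
 [ 0.      0.      0.      1.    ]]
side [[-0.9406  0.1623 -0.2981  0.173 ]
 [-0.3393 -0.4683  0.8158  0.9917]
 [-0.0071  0.8686  0.4955  0.6969]
 [ 0.      0.      0.      1.    ]]
{'intrinsics': array([[324.9781,   0.    , 258.3791],
       [  0.    , 324.9781, 184.194 ],
       [  0.    ,   0.    ,   1.    ]]), 'distortion': array([-0.0223,  0.    ,  0.    ,  0.    ,  0.    ]), 'T_tool_cam': array([[-0.0006,  0.9587,  0.2845,  0.072 ],
       [ 1.    ,  0.0004,  0.0007, -0.0004],
       [ 0.0005,  0.2845, -0.9587, -0.1625],
       [ 0.    ,  0.    ,  0.    ,  1.    ]])}
{'clock': 0.1, 'joint_pos': array([ 1.1474,  0.3328, -0.0647,  1.4609,  0.0216,  1.3499, -0.0885]), 'joint_velocities': array([ 0.0012, -0.0026, -0.0009, -0.0025, -0.0018,  0.0008, -0.0001]), 'tau': array([  0.003 , -62.6747,   0.0503, -39.243 ,   0.0163,   0.007 ,
         0.0001]), 'position': array([ 0.2437, -0.5751,  0.2111]), 'ee_rot': array([ 0.98  ,  0.1991, -0.0002, -0.0006]), 'ft_force': array([ 0.2748,  0.2933, -0.426 ]), 'torque': array([ 0.0203,  0.0251, -0.0141]), 'grasp_force': 0.0, 'grip_width': 0.995265413322675}
```

View pics/scene0.png

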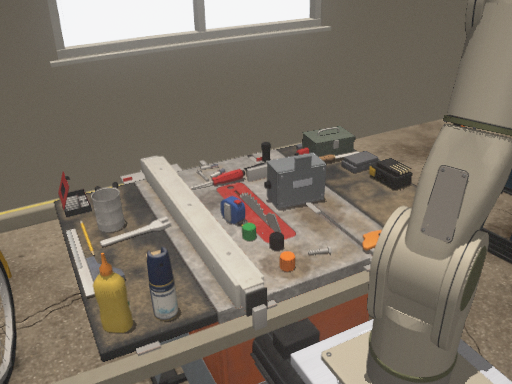

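View pics/side0.png

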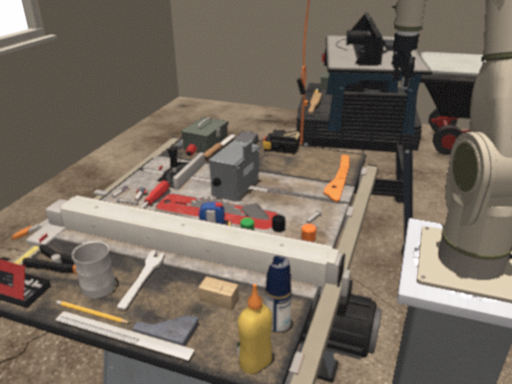

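Scene: box around (295,182) with its tab at (303,160), black cap at (277,241), bolt at (318,251), blue tape at (233,209). Side: box (235,165), cap (279,223), and the offcut left of the rail at (218,292). I'll zoom in.

```bash
python3 - <<'E'
from h import *
np.set_printoptions(precision=4,suppress=True)
a=cv2.imread('pics/scene0.png');b=cv2.imread('pics/side0.png')
c1=cv2.resize(a[140:280,220:340],None,fx=3.3,fy=4,interpolation=2);c2=cv2.resize(b[120:260,195:315],None,fx=3.3,fy=4,interpolation=2)
cv2.imwrite('pics/z0.png',np.hstack([c1,c2]))
for n,im,(x0,y0,x1,y1),zs in[('scene',a,(262,225,292,255),(.018,)),('side',b,(268,210,290,234),(.018,))]:
    m=np.zeros(im.shape[:2],np.uint8);m[y0:y1,x0:x1]=(im[y0:y1,x0:x1].max(2)<60)*255
    k,l,s,ce=cv2.connectedComponentsWithStats(m);i=1+s[1:,4].argmax();print(n,s[i],ce[i],onz(cam(n),ce[i],.018))
    # bounding-box mid
    print(onz(cam(n),(s[i][0]+s[i][2]/2-.5,s[i][1]+s[i][3]/2-.5),.018))
E
```

```text
scene [270 232  14  18 194] [276.7216 241.3608] [0.4684 0.0088 0.018 ]
[0.472  0.0074 0.018 ]
side [273 216  12  16 164] [278.2866 223.189 ] [0.4711 0.0085 0.018 ]
[0.4702 0.0097 0.018 ]
```

View pics/z0.png

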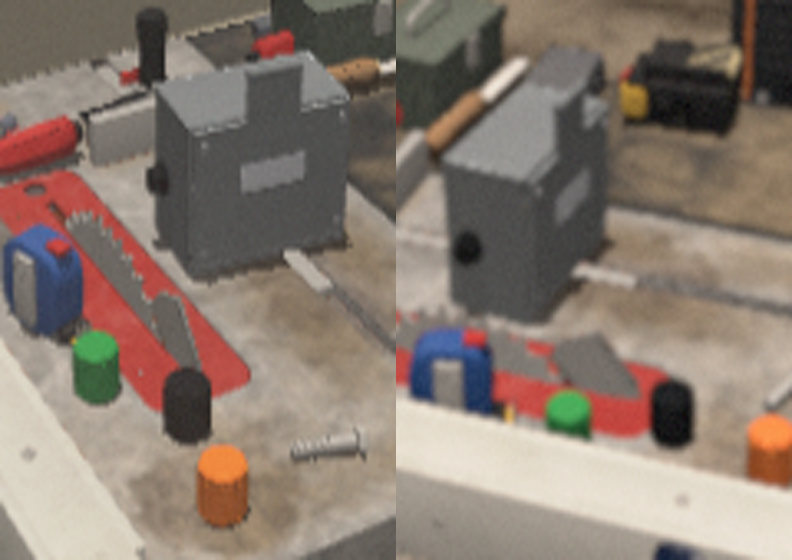

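Zoom: the tab top edge runs (295,158)-(311,154) in scene and (244,143)-(258,139) in side. The cover looks nearly shut.

```bash
python3 - <<'E'
from h import *
np.set_printoptions(precision=4,suppress=True)
S,D=cam('scene'),cam('side')
l=tri(S,(294.8,158.2),D,(244.1,143));r=tri(S,(311.2,154.7),D,(258.3,138.7));print(l,r)
for p in[(279.1,208.7),(324.5,200)]:print(onz(S,p,.008))
# top corners of the cover/box front
print(onz(S,(277,173.8),.12),onz(S,(325,163.5),.12))
print(onz(D,(240,166),.12), onz(D,(209,160.5),.12))
E
```

```text
(array([ 0.6169, -0.1309,  0.1618]), np.float64(0.010974798859752954)) (array([ 0.5872, -0.1635,  0.1713]), np.float64(0.0007274757991529499))
[ 0.6196 -0.0836  0.008 ]
[ 0.5988 -0.2239  0.008 ]
[ 0.6203 -0.0768  0.12  ] [ 0.6109 -0.2271  0.12  ]
[ 0.6119 -0.0814  0.12  ] [ 0.7077 -0.0853  0.12  ]
```

Request:
send_rows(plan=[[[0, 0, 0.06, 0, 0, -0.1, 0], [0, 0, 0.06, 0, 0, -0.1, 0], [0, 0, 0.06, 0, 0, -0.1, 0], [0, 0, 0.06, 0, 0, -0.1, 0], [0, 0, 0.06, 0, 0, -0.1, 0], [0, 0, 0, 0.085, -0.145, 0, 0], [0, 0, 0, 0.085, -0.145, 0, 0], [0, 0, 0, 0.085, -0.145, 0, 0], [0, 0, 0, 0.085, -0.145, 0, 0], [0, 0, 0, 0.085, -0.145, 0, 0], [0, 0, 0, 0.085, -0.145, 0, 0], [0, 0, 0, 0.085, -0.145, 0, 0], [0, 0, 0, 0.085, -0.145, 0, 0], [0, 0, 0, 0.085, -0.145, 0, 0], [0, 0, 0, 0.085, -0.145, 0, 0], [0, 0, 0, 0.085, -0.145, 0, 0], [0, 0, 0, 0.085, -0.145, 0, 0], [0, 0, 0, 0.085, -0.145, 0, 0], [0, 0, 0, 0.085, -0.145, 0, 0], [0, 0, 0, 0, 0, 0, 0]]], squeeze=40)

```text
clock: 1.77
position: [0.5044, -0.1744, 0.3114]
ee_rot: [1.0, -0.02, 0.0, -0.001]
ft_force: [0.6, 0.6, 0.7]
grip_width: -0.002
grasp_force: 0.0
```

```bash
python3 - <<'E'
from h import *
import pickle
np.set_printoptions(precision=4,suppress=True)
o=get_obs();snap('wrist','w1.png');pickle.dump(o,open('w1.pkl','wb'));print(o['position'],o['ee_rot'],o['clock'],o['ft_force'],R.from_quat(o['ee_rot']).as_matrix())
E
```

```text
[ 0.5044 -0.1744  0.3114] [ 0.9998 -0.0199  0.0003 -0.0014] 1.7667 [0.602  0.6031 0.7256] [[ 0.9992 -0.0399  0.0006]
 [-0.0399 -0.9992  0.0028]
 [ 0.0005 -0.0028 -1.    ]]
```

View pics/w1.png

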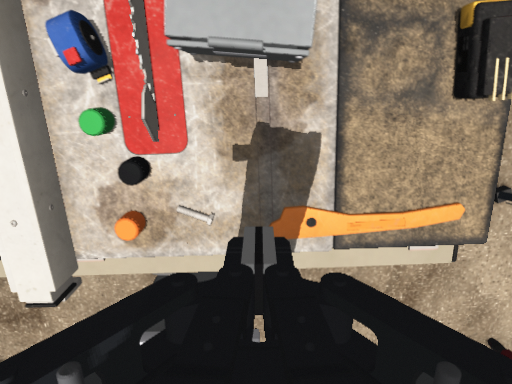

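Wrist view: cap at (134,170), bolt (196,214), tab edge about (208–265, 40–52) on the box front, gripper shut below.

```bash
python3 - <<'E'
from h import *
import pickle
np.set_printoptions(precision=4,suppress=True)
im=cv2.imread('pics/w1.png')
a=cv2.resize(im[0:110,150:330],None,fx=4.4,fy=5.2,interpolation=2);cv2.imwrite('pics/z1.png',a)
o=pickle.load(open('w1.pkl','rb'));C=cam('wrist',o)
m=np.zeros(im.shape[:2],np.uint8);m[150:192,112:158]=(im[150:192,112:158].max(2)<50)*255
k,l,s,ce=cv2.connectedComponentsWithStats(m);i=1+s[1:,4].argmax();print(s[i],ce[i],onz(C,ce[i],.036),onz(C,ce[i],.02))
print('bolt',onz(C,(196,214),.008))
E
```

```text
[119 157  31  28 642] [133.9953 170.1262] [0.4738 0.0016 0.036 ] [0.4701 0.0082 0.02  ]
bolt [ 0.3942 -0.0725  0.008 ]
```

View pics/z1.png

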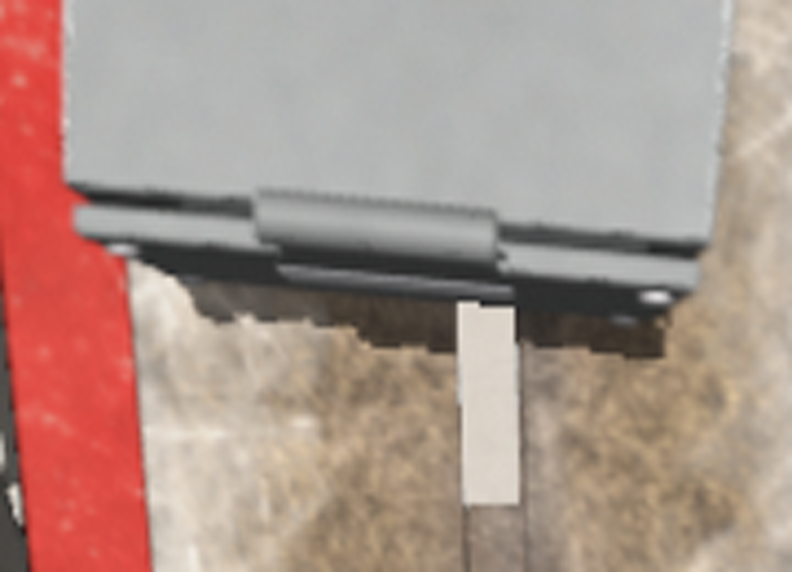

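Zoom: the cover is slightly ajar (a small gap). Box front edge runs (165,35)-(311,46.5), and the tab roll runs (208,41.5)-(263,45.5).

```bash
python3 - <<'E'
from h import *
import pickle
np.set_printoptions(precision=4,suppress=True)
C=cam('wrist',pickle.load(open('w1.pkl','rb')))
f=lambda u,v,z:onz(C,(150+u/4.4,u*0+v/5.2),z)
l,r=f(68,183,.12),f(710,242,.12);d=(l-r)[:2];yaw=np.arctan2(-d[0],d[1]);print('box edge',l,r,np.linalg.norm(d),'yaw',yaw)
bx=np.array([np.cos(yaw),np.sin(yaw)]);by=np.array([-bx[1],bx[0]])
mid=(l+r)[:2]/2; h=mid; print('hinge?',h,'axis',bx)
tl,tr=f(257,222,.154),f(497,243,.154);tm=(tl+tr)/2;print('tab',tl,tr,tm,'rel to box front',(tm[:2]-mid)@bx,(tm[:2]-mid)@by)
cl,cr=f(78,220,.118),f(697,275,.118);print('cover',cl,cr,((cl+cr)[:2]/2-mid)@bx,((cl+cr)[:2]/2-mid)@by)
print('stud open',h-.075*bx,'behind tab',tm[:2]+.03*bx)
E
```

```text
box edge [ 0.6314 -0.0849  0.12  ] [ 0.6146 -0.2316  0.12  ] 0.14763998128391806 yaw -0.11426388231632799
hinge? [ 0.623  -0.1583] axis [ 0.9935 -0.114 ]
tab [ 0.618  -0.1324  0.154 ] [ 0.6125 -0.1821  0.154 ] [ 0.6152 -0.1573  0.154 ] rel to box front -0.007826734394897058 0.00010778979247631857
cover [ 0.6249 -0.0859  0.118 ] [ 0.6089 -0.2289  0.118 ] -0.006163915627919598 0.0001386459014455152
stud open [ 0.5485 -0.1497] behind tab [ 0.645  -0.1607]
```

Request:
send_rows(plan=[[[0, 0, 0.05, 0, 0, 0, 0], [0, 0, 0, 0.149, -0.029, 0, 0], [0, 0, 0, 0.149, -0.029, 0, 0], [0, 0, 0, 0.149, -0.029, 0, 0], [0, 0, 0, 0.149, -0.029, 0, 0], [0, 0, 0, 0.149, -0.029, 0, 0], [0, 0, 0, 0, 0, 0, 0], [0, 0, 0, 0, 0, 0.13, 0], [0, 0, 0, 0, 0, 0.13, 0], [0, 0, 0, 0, 0, 0.13, 0], [0, 0, 0, 0, 0, 0.13, 0], [0, 0, 0, 0, 0, 0.13, 0], [0, 0, 0, 0, 0, 0.13, 0], [0, 0, 0, 0, 0, 0, 0]]])

```text
clock: 2.98
position: [0.6494, -0.1723, 0.1497]
ee_rot: [0.998, -0.063, -0.005, -0.0]
ft_force: [-1.0, -0.1, -0.9]
grip_width: -0.004
grasp_force: 0.0
```

Request:
send_rows(plan=[[[0, 0, 0, -0.06, 0, 0, 0], [0, 0, 0, -0.06, 0, 0, 0], [0, 0, 0, -0.06, 0, 0, 0], [0, 0, 0, -0.06, 0, 0.01, 0], [0, 0, 0, -0.06, 0, 0.01, 0], [0, 0, 0, -0.06, 0, 0.01, 0], [0, 0, 0, -0.06, 0, 0.01, 0], [0, 0, 0, -0.05, 0, 0, 0]]])

```text
clock: 3.65
position: [0.5589, -0.1605, 0.149]
ee_rot: [0.998, -0.063, 0.0, 0.0]
ft_force: [0.6, 0.1, 0.0]
grip_width: 0.004
grasp_force: 0.0
```

Request:
send_rows(plan=[[[0, 0, 0, 0, 0, -0.12, 0.6], [0, 0, 0, 0, 0, -0.12, 0.6], [0, 0, 0, 0, 0, -0.12, 0.6], [0, 0, 0, -0.1, -0.1, -0.12, 0.6], [0, 0, 0, -0.1, -0.1, -0.12, 0.6], [0, 0, 0, -0.1, -0.1, -0.12, 0.6], [0, 0, 0, -0.1, -0.1, 0, 0.6], [0, 0, 0, -0.1, -0.1, 0, 0.6], [0, 0, 0, 0, 0, 0, 0.6], [0, 0, 0, 0, 0, 0, 0.6], [0, 0, 0, 0, 0, 0, 0.6], [0, 0, 0, 0, 0, 0, 0.6]]])

```text
clock: 4.65
position: [0.4731, -0.0493, 0.2922]
ee_rot: [0.998, -0.063, 0.0, 0.0]
ft_force: [0.1, -0.4, -0.8]
grip_width: 0.599
grasp_force: 0.0
```

```bash
python3 - <<'E'
from h import *
import pickle
np.set_printoptions(precision=4,suppress=True)
o=get_obs();im=snap('wrist','w2.png')[:,:,::-1];pickle.dump(o,open('w2.pkl','wb'));print(o['position'],R.from_quat(o['ee_rot']).as_matrix()[:,0],o['clock'])
C=cam('wrist',o);u=proj(C,[[.47,.008,.036]])[0].astype(int);print(u)
x0,y0=u-30;m=np.zeros(im.shape[:2],np.uint8);m[y0:y0+60,x0:x0+60]=(im[y0:y0+60,x0:x0+60].max(2)<50)*255
k,l,s,ce=cv2.connectedComponentsWithStats(m);i=1+s[1:,4].argmax();print(s[i],ce[i],onz(C,ce[i],.036),onz(C,ce[i],.02))
E
```

```text
[ 0.4731 -0.0493  0.2922] [ 0.9921 -0.1256  0.0003] 4.65
[215 153]
[202 137  29  29 638] [215.8871 151.2304] [0.4727 0.0071 0.036 ] [0.47   0.0096 0.02  ]
```

View pics/w2.png

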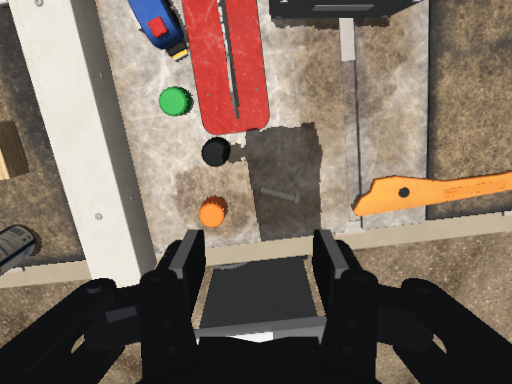

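The cap is found again at (216,151), world (0.471,0.008). The cover isn't yet visible lying open, so I'll check from the other cameras.

```bash
python3 - <<'E'
from h import *
a=snap('scene','s3.png')[...,::-1];b=snap('side','d3.png')[...,::-1]
print(get_obs()['clock'])
c1=cv2.resize(a[140:280,220:340],None,fx=3.3,fy=4,interpolation=2);c2=cv2.resize(b[120:260,195:315],None,fx=3.3,fy=4,interpolation=2)
cv2.imwrite('pics/z3.png',np.hstack([c1,c2]))
E
```

```text
4.8
```

View pics/z3.png

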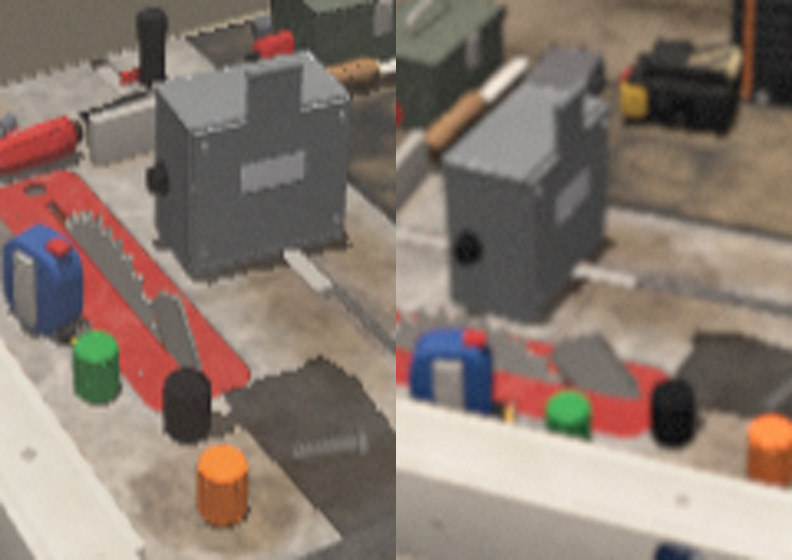

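The cover hasn't moved, so the fingers did not catch the tab. I'll go back behind it, settle, and look before pulling.

Request:
send_rows(plan=[[[0, 0, 0, 0.137, 0.063, 0, 0], [0, 0, 0, 0.137, 0.063, 0, 0], [0, 0, 0, 0.137, 0.063, 0, 0], [0, 0, 0, 0.137, 0.063, 0, 0], [0, 0, 0, 0.137, 0.063, 0, 0], [0, 0, 0, 0.137, 0.063, 0, 0], [0, 0, 0, 0.137, 0.063, 0, 0], [0, 0, 0, 0, 0, 0, 0], [0, 0, 0, 0, 0, 0, 0], [0, 0, 0, 0, 0, 0.12, 0], [0, 0, 0, 0, 0, 0.12, 0], [0, 0, 0, 0, 0, 0.12, 0], [0, 0, 0, 0, 0, 0.12, 0], [0, 0, 0, 0, 0, 0.12, 0], [0, 0, 0, 0, 0, 0.12, 0], [0, 0, 0, 0, 0, 0, 0], [0, 0, 0, 0, 0, 0, 0], [0, 0, 0, 0, 0, 0, 0]]])

```text
clock: 6.3
position: [0.6529, -0.1592, 0.1499]
ee_rot: [0.998, -0.062, 0.001, 0.0]
ft_force: [0.1, -0.4, 0.3]
grip_width: -0.002
grasp_force: 0.0
```

```bash
python3 - <<'E'
from h import *
w=snap('wrist','w4.png')[...,::-1];b=snap('side','d4.png')[...,::-1];a=snap('scene','s4.png')[...,::-1]
o=get_obs();print(o['position'],o['clock'],o['ft_force'])
c1=cv2.resize(a[100:230,230:350],(400,433),interpolation=2);c2=cv2.resize(b[90:220,185:305],(400,433),interpolation=2)
cv2.imwrite('pics/z4.png',np.hstack([c1,c2]))
E
```

```text
[ 0.65314938 -0.15943131  0.1499109 ] 6.45 [ 0.92786848 -0.10655024 -0.59166098]
```

View pics/z4.png

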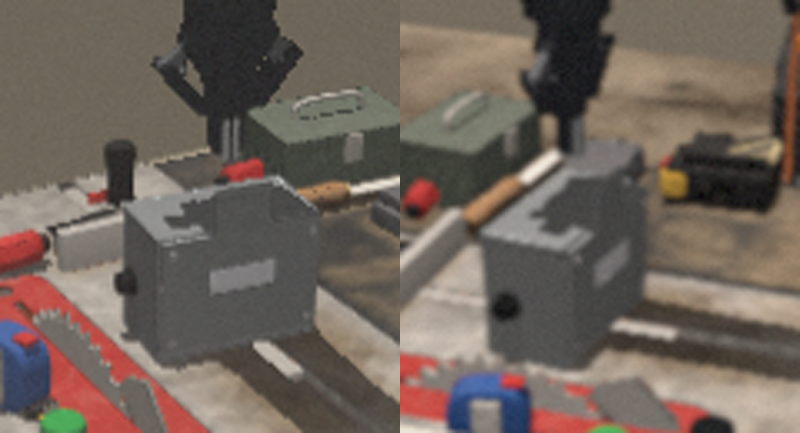

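```bash
python3 - <<'E'
from h import *
np.set_printoptions(precision=4,suppress=True)
S,D=cam('scene'),cam('side')
P=[[.653,-.159,.15],[.653,-.159,.133],[.618,-.1324,.156],[.6125,-.182,.156],[.623+.007,-.085,.12],[.6146,-.2316,.12]]
print(proj(S,P),'\n',proj(D,P))
print(tri(S,(299.6,148),D,(237,135.5)))
W=cam('wrist');print('wrist',proj(W,P))
im=cv2.imread('pics/w4.png');cv2.imwrite('pics/z5.png',cv2.resize(im[150:384,100:420],(780,570)))
E
```

```text
[[296.8621 153.2856]
 [296.7315 158.7778]
 [295.2506 157.8771]
 [311.6928 154.9194]
 [277.8838 171.7585]
 [325.5631 162.6715]] 
 [[236.3839 143.2956]
 [236.5469 148.6744]
 [244.3304 146.5781]
 [252.2626 140.1836]
 [234.4105 164.5127]
 [257.4224 144.8995]]
(array([ 0.6538, -0.1684,  0.1672]), np.float64(0.006096202728541653))
wrist [[258.2029 226.3515]
 [258.2184 214.6986]
 [218.7941 293.4003]
 [308.0963 292.2738]
 [151.457  252.5111]
 [374.8994 248.4259]]
```

View pics/z5.png

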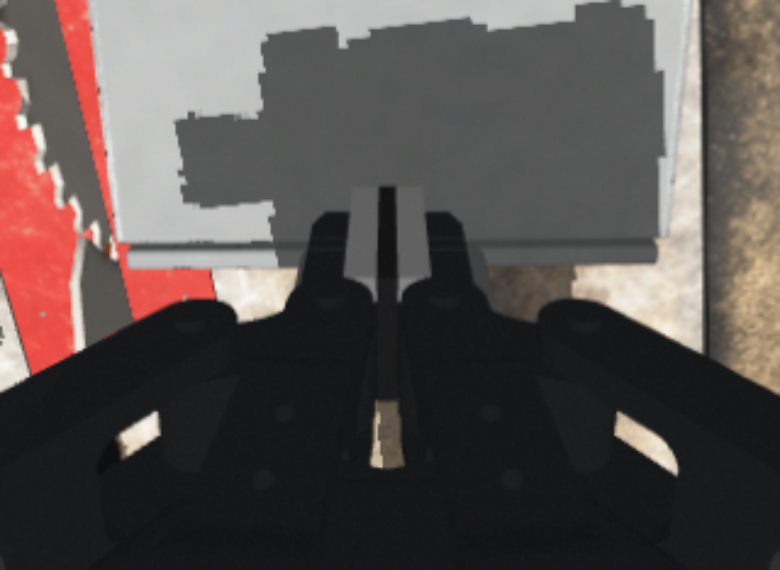

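The visible tip sits at about (259,227), which is where the TCP projects. So the closed tips are roughly 17+ mm higher than I took them to be and passed over the tab. I'll lower carefully.

Request:
send_rows(plan=[[[0, 0, 0, 0, 0, 0.02, 0], [0, 0, 0, 0, 0, 0.02, 0], [0, 0, 0, 0, 0, 0.02, 0], [0, 0, 0, 0, 0, 0, 0]]])

```text
clock: 6.78
position: [0.6517, -0.1593, 0.1346]
ee_rot: [0.998, -0.062, -0.001, -0.0]
ft_force: [0.2, -0.5, -1.3]
grip_width: -0.001
grasp_force: 0.0
```

```bash
python3 - <<'E'
from h import *
np.set_printoptions(precision=4,suppress=True)
w=snap('wrist','w5.png');o=get_obs();print(o['position'],o['ft_force'],o['grip_width'])
T=np.array(optics.get_calibration('wrist')['T_tool_cam']);C=(*cam('wrist')[:2],T)
for z in(-.03,-.015,0,.017): print(z,proj(C,[[.011,0,z],[0,0,z],[-.011,0,z]]).round(1).tolist())
# ray through seen tip, and through lower end of light pad face, depths
for v in(226.8,263): print([ (z,onz(C,(259,v),z)[0].round(4)) for z in(-.04,-.03,-.02,-.01,0,.017)])
E
```

```text
[ 0.6519 -0.1594  0.135 ] [0.6625 0.2833 1.0552] 0.00012763262444829676
-0.03 [[259.0, 230.6], [259.0, 252.9], [259.0, 274.1]]
-0.015 [[259.0, 217.7], [259.0, 238.2], [259.0, 257.9]]
0 [[259.0, 206.9], [259.0, 225.9], [259.0, 244.3]]
0.017 [[258.9, 196.7], [258.9, 214.2], [258.9, 231.3]]
[(-0.04, np.float64(0.0173)), (-0.03, np.float64(0.0129)), (-0.02, np.float64(0.0084)), (-0.01, np.float64(0.0039)), (0, np.float64(-0.0005)), (0.017, np.float64(-0.0081))]
[(-0.04, np.float64(0.0006)), (-0.03, np.float64(-0.0052)), (-0.02, np.float64(-0.011)), (-0.01, np.float64(-0.0168)), (0, np.float64(-0.0226)), (0.017, np.float64(-0.0325))]
```

Request:
send_rows(plan=[[[0, 0, 0, 0, 0, 0.01, 0], [0, 0, 0, 0, 0, 0.01, 0], [0, 0, 0, 0, 0, 0.01, 0], [0, 0, 0, 0, 0, 0.01, 0], [0, 0, 0, 0, 0, 0, 0]]])

```text
clock: 7.25
position: [0.652, -0.1594, 0.1273]
ee_rot: [0.998, -0.062, -0.0, -0.0]
ft_force: [-0.2, -0.4, -0.6]
grip_width: -0.001
grasp_force: 0.0
```

Request:
send_rows(plan=[[[0, 0, 0, 0, 0, 0.01, 0], [0, 0, 0, 0, 0, 0.01, 0], [0, 0, 0, 0, 0, 0, 0]]])

```text
clock: 7.5
position: [0.6521, -0.1594, 0.1233]
ee_rot: [0.998, -0.062, -0.0, 0.0]
ft_force: [0.0, 0.2, 0.2]
grip_width: -0.004
grasp_force: 0.0
```

Request:
send_rows(plan=[[[0, 0, 0, 0, 0, 0.01, 0], [0, 0, 0, 0, 0, 0.01, 0], [0, 0, 0, 0, 0, 0, 0]]])

```text
clock: 7.75
position: [0.6521, -0.1594, 0.1193]
ee_rot: [0.998, -0.062, -0.0, -0.0]
ft_force: [-0.1, -0.1, -0.3]
grip_width: -0.001
grasp_force: 0.0
```

Request:
send_rows(plan=[[[0, 0, 0, 0, 0, 0.01, 0], [0, 0, 0, 0, 0, 0.01, 0], [0, 0, 0, 0, 0, 0, 0]]])

```text
clock: 8.0
position: [0.652, -0.1593, 0.1153]
ee_rot: [0.998, -0.062, -0.0, -0.0]
ft_force: [0.6, 0.3, 1.4]
grip_width: -0.001
grasp_force: 0.0
```

```bash
python3 - <<'E'
from h import *
np.set_printoptions(precision=4,suppress=True)
S,D=cam('scene'),cam('side')
b=snap('side','d6.png')[...,::-1];a=snap('scene','s6.png')[...,::-1];w=snap('wrist','w6.png')[...,::-1]
o=get_obs();print(o['position'],o['ft_force'])
# change against the arm-free pictures: where did the gripper appear, lowest point of the change above the tab
for n,i,r,(x0,y0,x1,y1) in(('scene',a,'s3',(285,100,320,172)),('side',b,'d3',(225,90,265,165))):
    d=np.abs(i.astype(int)-cv2.imread('pics/%s.png'%r)).max(2)[y0:y1,x0:x1]>40
    print(n,[(y0+k,x0+np.flatnonzero(q)[0],x0+np.flatnonzero(q)[-1],q.sum()) for k,q in enumerate(d) if q.any()][-34:])
E
```

```text
[ 0.6523 -0.1594  0.1158] [-0.2579  0.2221 -0.4908]
scene [(137, np.int64(285), np.int64(313), np.int64(20)), (138, np.int64(285), np.int64(312), np.int64(18)), (139, np.int64(285), np.int64(311), np.int64(16)), (140, np.int64(285), np.int64(301), np.int64(16)), (141, np.int64(285), np.int64(301), np.int64(17)), (142, np.int64(286), np.int64(301), np.int64(16)), (143, np.int64(287), np.int64(301), np.int64(15)), (144, np.int64(288), np.int64(301), np.int64(14)), (145, np.int64(289), np.int64(301), np.int64(13)), (146, np.int64(293), np.int64(301), np.int64(7)), (147, np.int64(293), np.int64(295), np.int64(3)), (148, np.int64(293), np.int64(302), np.int64(4)), (149, np.int64(293), np.int64(302), np.int64(7)), (150, np.int64(293), np.int64(302), np.int64(9)), (151, np.int64(292), np.int64(302), np.int64(11)), (152, np.int64(292), np.int64(302), np.int64(11)), (153, np.int64(293), np.int64(302), np.int64(6)), (154, np.int64(293), np.int64(302), np.int64(6)), (155, np.int64(293), np.int64(311), np.int64(12)), (156, np.int64(293), np.int64(313), np.int64(17)), (157, np.int64(294), np.int6
[... 1715 characters left out ...]
t64(232), np.int64(257), np.int64(17)), (148, np.int64(231), np.int64(256), np.int64(17)), (149, np.int64(229), np.int64(255), np.int64(17)), (150, np.int64(228), np.int64(254), np.int64(18)), (151, np.int64(227), np.int64(242), np.int64(16)), (152, np.int64(226), np.int64(242), np.int64(17)), (153, np.int64(225), np.int64(242), np.int64(18)), (154, np.int64(225), np.int64(242), np.int64(18)), (155, np.int64(225), np.int64(242), np.int64(18)), (156, np.int64(227), np.int64(242), np.int64(16)), (157, np.int64(227), np.int64(242), np.int64(16)), (158, np.int64(227), np.int64(241), np.int64(12)), (159, np.int64(227), np.int64(233), np.int64(7)), (160, np.int64(229), np.int64(232), np.int64(4))]
```

Contact-free, with the tips now about 20 mm below the tab top. 6 mm more, then a slow pull.

Request:
send_rows(plan=[[[0, 0, 0, 0, 0, 0.01, 0], [0, 0, 0, 0, 0, 0.01, 0], [0, 0, 0, 0, 0, 0, 0]]])

```text
clock: 8.4
position: [0.652, -0.1593, 0.1113]
ee_rot: [0.998, -0.062, -0.0, -0.0]
ft_force: [-0.8, -0.3, 0.6]
grip_width: -0.001
grasp_force: 0.0
```

Request:
send_rows(plan=[[[0, 0, 0, -0.04, 0, 0, 0], [0, 0, 0, -0.04, 0, 0, 0], [0, 0, 0, -0.04, 0, 0, 0], [0, 0, 0, -0.04, 0, 0, 0], [0, 0, 0, 0, 0, 0, 0]]])

```text
clock: 8.82
position: [0.619, -0.1555, 0.1122]
ee_rot: [0.998, -0.062, -0.0, 0.0]
ft_force: [0.4, -0.3, 0.5]
grip_width: -0.001
grasp_force: 0.0
```

Request:
send_rows(plan=[[[0, 0, 0, -0.05, 0, 0, 0], [0, 0, 0, -0.05, 0, 0, 0], [0, 0, 0, -0.05, 0, 0, 0], [0, 0, 0, -0.05, 0, 0, 0], [0, 0, 0, 0, 0, 0, 0]]])

```text
clock: 9.23
position: [0.5795, -0.1506, 0.1121]
ee_rot: [0.998, -0.062, -0.0, 0.0]
ft_force: [1.2, -0.1, -0.0]
grip_width: 0.0
grasp_force: 0.0
```

```bash
python3 - <<'E'
from h import *
snap('side','d7.png');a=snap('scene','s7.png')[...,::-1].astype(int);o=get_obs();print(o['position'],o['ft_force'],o['clock'])
d=np.abs(a-cv2.imread('pics/s3.png')).max(2)
for y in range(150,212,4):print(y,''.join('#' if q>40 else '.' for q in d[y,262:335:2]))
E
```

```text
[ 0.58098633 -0.15069982  0.11219821] [-0.02045508 -0.27207247  0.31318929] 9.3333
150 ................###.####.............
154 ...................########..........
158 .........................##..........
162 .................#####...##..........
166 .................####.....###........
170 ...............#######...............
174 ...............#####.................
178 ........................#............
182 ....................#####.........#..
186 .........###....#####...........#....
190 ................................#....
194 ...............................#.....
198 .....................................
202 .....................................
206 ...........................########..
210 .........#..##############....#######
```

The cover is moving. Continue the pull, then lift clear and let it sink.

Request:
send_rows(plan=[[[0, 0, 0, -0.05, 0, 0.01, 0], [0, 0, 0, -0.05, 0, 0.01, 0], [0, 0, 0, -0.05, 0, 0.01, 0], [0, 0, 0, -0.05, 0, 0.01, 0], [0, 0, 0, -0.05, 0, 0, 0], [0, 0, 0, 0, 0, 0, 0], [0, 0, 0, 0, 0, 0, 0], [0, 0, 0, 0.05, 0, -0.12, 0.6], [0, 0, 0, 0, 0, -0.12, 0.6], [0, 0, 0, 0, 0, -0.12, 0.6], [0, 0, 0, 0, 0, -0.12, 0.6], [0, 0, 0, -0.12, -0.08, -0.12, 0.6], [0, 0, 0, -0.12, -0.08, -0.12, 0.6], [0, 0, 0, -0.12, -0.08, -0.12, 0.6], [0, 0, 0, -0.12, -0.08, -0.12, 0.6], [0, 0, 0, -0.12, -0.08, 0, 0.6], [0, 0, 0, 0, 0, 0, 0.6], [0, 0, 0, 0, 0, 0, 0.6], [0, 0, 0, 0, 0, 0, 0.6], [0, 0, 0, 0, 0, 0, 0.6]]])

```text
clock: 11.0
position: [0.4325, -0.0519, 0.2955]
ee_rot: [0.998, -0.062, -0.0, -0.0]
ft_force: [1.2, -0.9, -0.6]
grip_width: 0.601
grasp_force: 0.0
```

```bash
python3 - <<'E'
from h import *
import pickle
np.set_printoptions(precision=4,suppress=True)
o=get_obs();w=snap('wrist','w8.png');pickle.dump(o,open('w8.pkl','wb'));print(o['position'],R.from_quat(o['ee_rot']).as_matrix()[:,0],o['clock'],o['grip_width'])
snap('side','d8.png');snap('scene','s8.png')
C=cam('wrist',o)
print(proj(C,[[.471,.008,.036],[.5485,-.1497,.034],[.5485,-.1497,.01],[.623-.145,-.1583+.0166,.01]]))
a=cv2.imread('pics/w8.png');b=cv2.imread('pics/d8.png')
cv2.imwrite('pics/z8.png',np.vstack([np.hstack([cv2.resize(a,(400,300)),cv2.resize(b[110:245,185:315],(400,300),interpolation=2)]),cv2.resize(a[0:150,150:420],(800,300),interpolation=2)]))
E
```

```text
[ 0.4325 -0.0519  0.2955] [ 0.9922 -0.1246 -0.0006] 11.0 0.6006907631328526
[[208.681  121.2062]
 [327.1045  40.2098]
 [323.3131  42.8299]
 [321.1233  99.8792]]
```

View pics/z8.png

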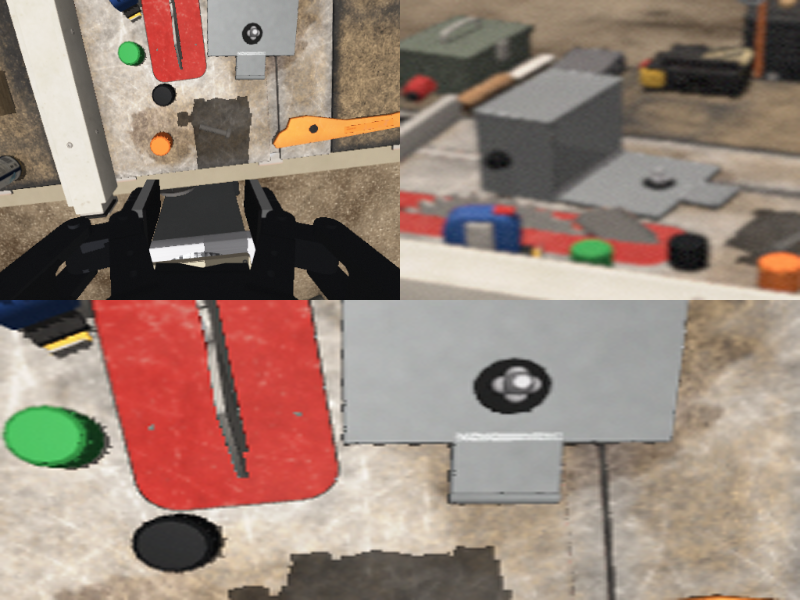

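Lower strip: the cover lies open. Washer and stud are at about full-frame (322.8,42.5), which matches the predicted foot (323.3,42.8). Cap at (209,121). Now I'll measure the cap, neighbours and fingertip offset.

```bash
python3 - <<'E'
from h import *
import pickle
np.set_printoptions(precision=4,suppress=True)
o=pickle.load(open('w8.pkl','rb'));C=cam('wrist',o);im=cv2.imread('pics/w8.png')
def blob(m,x0,y0,x1,y1):
    q=np.zeros(m.shape,np.uint8);q[y0:y1,x0:x1]=m[y0:y1,x0:x1]*255
    k,l,s,ce=cv2.connectedComponentsWithStats(q);i=1+s[1:,4].argmax();c=max(cv2.findContours((l==i).astype(np.uint8),0,2)[0],key=cv2.contourArea)
    return s[i],cv2.fitEllipse(cv2.convexHull(c))
dark=im.max(2)<50
s,e=blob(dark,185,100,232,145);print('cap',s,e,onz(C,e[0],.036),onz(C,e[0],.022))
s,e=blob(im.max(2)<75,300,22,345,62);print('washer',s,e,onz(C,e[0],.014))
hsv=cv2.cvtColor(im,cv2.COLOR_BGR2HSV)
for n,h0,h1,b in(('orange',5,18,(180,150,240,210)),('green',45,80,(140,40,200,100))):
    s,e=blob((hsv[...,0]>h0)&(hsv[...,0]<h1)&(hsv[...,1]>120),*b);print(n,e[0],onz(C,e[0],.03))
g=im.max(2)
for y in range(224,262,3):print(y,''.join('#' if q<60 else ('+' if q<130 else '.') for q in g[y,180:335:2]))
E
```

```text
cap [195 107  30  29 413] ((209.34686279296875, 120.829833984375), (27.87379264831543, 29.598844528198242), 68.61068725585938) [0.4714 0.0071 0.036 ] [0.4703 0.0093 0.022 ]
washer [310  29  26  28 344] ((322.3537292480469, 42.705650329589844), (24.700931549072266, 27.56365203857422), 20.16425132751465) [ 0.5484 -0.1477  0.014 ]
orange (206.2172393798828, 183.90924072265625) [0.387  0.0266 0.03  ]
green (167.54869079589844, 68.2398910522461) [0.5415 0.0491 0.03  ]
224 ..............................................................................
227 ..............................................................................
230 ....+++++###.......................................................###++++++++
233 ...++++++###...........................................########++++####+++++++
236 ...+++++####..............................#####################...+####+++++++
239 ..+++++######...............++#################################....#####++++++
242 #++++++######.+++###+##########+++#############################....######+++++
245 ++++++###################+++++++################################..+######+++++
248 ++++++#######++++++++++++++++##################################+...#######++++
251 +++++########++.+++++++######################################+.....########+++
254 ++++#########+++#############################################+....+########+++
257 ++++#########++###############################################....##########++
260 +++##########++###############################################+...##########++
```

Request:
send_rows(plan=[[[0, 0, 0, 0.051, -0.107, 0, 0.75], [0, 0, 0, 0.051, -0.107, 0, 0.75], [0, 0, 0, 0.051, -0.107, 0, 0.75], [0, 0, 0, 0, 0, 0.145, 0.75], [0, 0, 0, 0, 0, 0.145, 0.75], [0, 0, 0, 0, 0, 0.145, 0.75], [0, 0, 0, 0, 0, 0.145, 0.75], [0, 0, 0, 0, 0, 0.145, 0.75], [0, 0, 0, 0, 0, 0.145, 0.75], [0, 0, 0, 0, 0, 0.145, 0.75], [0, 0, 0, 0, 0, 0.145, 0.75], [0, 0, 0, 0, 0, 0, 0.75], [0, 0, 0, 0, 0, 0, 0.75]]])

```text
clock: 12.23
position: [0.4695, 0.0088, 0.0631]
ee_rot: [0.998, -0.062, -0.002, -0.0]
ft_force: [0.2, -0.4, 1.7]
grip_width: 0.749
grasp_force: 0.0
```

```bash
python3 - <<'E'
from h import *
np.set_printoptions(precision=4,suppress=True)
o=get_obs();im=snap('wrist','w9.png')[...,::-1];C=cam('wrist',o);print(o['position'],o['grip_width'],o['ft_force'])
print('pred cap top/bottom',proj(C,[[.471,.008,.036],[.471,.008,0],[.489,.008,.036]]))
g=im.max(2)
for y in range(140,290,4):print(y,''.join('#' if q<50 else ('+' if q<110 else '.') for q in g[y,160:360:2]))
E
```

```text
[0.4695 0.0088 0.0631] 0.748763096199452 [ 0.1769 -0.3804  1.686 ]
pred cap top/bottom [[259.8177 205.6188]
 [259.6522 188.2353]
 [256.1523 177.9056]]
140 ..........................................................................+++++++++++++++...........
144 ...................................+...................................++++++++++++++++++++......+..
148 ...........................................................++++...++++++++++++++++++++++++++........
152 .................................................+++++++++++++++++++++++++++++++++++++++++++........
156 .............................................+++++++++++++++++++++++++++++++++++++++++++.++++.......
160 ..........................................++++++++++++++++++++++++++++++++++++++++++++++++++++......
164 .......................................+++++++++++++++++++++.++++++++++++++++++++++++++++++++++.....
168 ............................++++++++..+++++++#########++++++++++++++++++++++++++++++++++++++++++....
172 .......................+++++++++++++++++++###############+.++++++++++...++++++++++++++++++++++++....
176 
[... 2340 characters left out ...]
..........+++++++++++++++++++++++++++++++++++++++++++#############++++
268 ++##############........................++++++++++++++++++++++++++++++++++++++++++++#############+++
272 +##############+..........................++++++++++++++++++++++++++++++++++++++++++##############++
276 .+#############................................+++++++++++++++++++++++++++++++++++++##############..
280 .+############.....................................++++++++++++++++++++++++++++++++++#############..
284 #############+.....................................+.+++++++++++++++++++++++++++++++++##############
288 #############........................................+.++++++++++++++++++++++++++++++++#############
```

Fingers are centred on the cap in y, and their tips are about 24 mm behind the TCP (not 17 ahead). The cap sits 2.5 mm further in +x. Descend stepwise.

Request:
send_rows(plan=[[[0, 0, 0, 0.012, 0, 0.065, 0.75], [0, 0, 0, 0, 0, 0.065, 0.75], [0, 0, 0, 0, 0, 0.065, 0.75], [0, 0, 0, 0, 0, 0.05, 0.75], [0, 0, 0, 0, 0, 0.03, 0.75], [0, 0, 0, 0, 0, 0.02, 0.75], [0, 0, 0, 0, 0, 0, 0.75]]])

```text
clock: 12.87
position: [0.4729, 0.0083, 0.0049]
ee_rot: [0.998, -0.062, 0.0, 0.0]
ft_force: [-0.3, 0.8, -0.1]
grip_width: 0.753
grasp_force: 0.0
```

Request:
send_rows(plan=[[[0, 0, 0, 0, 0, 0.02, 0.75], [0, 0, 0, 0, 0, 0.02, 0.75], [0, 0, 0, 0, 0, 0.02, 0.75], [0, 0, 0, 0, 0, 0, 0.75]]])

```text
clock: 13.2
position: [0.4723, 0.0083, -0.0078]
ee_rot: [0.998, -0.062, -0.0, 0.0]
ft_force: [0.2, 0.4, 0.3]
grip_width: 0.752
grasp_force: 0.0
```

Request:
send_rows(plan=[[[0, 0, 0, 0, 0, 0.02, 0.75], [0, 0, 0, 0, 0, 0, 0.3], [0, 0, 0, 0, 0, 0, 0.3], [0, 0, 0, 0, 0, 0, 0.3], [0, 0, 0, 0, 0, 0, 0.3], [0, 0, 0, 0, 0, 0, 0.3], [0, 0, 0, 0, 0, 0, 0.3]]], squeeze=60)

```text
clock: 13.78
position: [0.4728, 0.0084, -0.0109]
ee_rot: [0.998, -0.062, 0.0, 0.0]
ft_force: [-1.4, 0.0, 5.2]
grip_width: 0.408
grasp_force: 59.9
```

Request:
send_rows(plan=[[[0, 0, 0, 0, 0, -0.05, 0.3], [0, 0, 0, 0, 0, -0.13, 0.3], [0, 0, 0, 0, 0, -0.13, 0.3], [0, 0, 0, 0, 0, -0.13, 0.3], [0, 0, 0, 0, 0, -0.13, 0.3], [0, 0, 0, 0, 0, -0.13, 0.3], [0, 0, 0, 0, 0, -0.1, 0.3], [0, 0, 0, 0.036, 0.153, 0, 0.3], [0, 0, 0, 0.036, 0.153, 0, 0.3], [0, 0, 0, 0.036, 0.153, 0, 0.3], [0, 0, 0, 0.036, 0.153, 0, 0.3], [0, 0, 0, 0.036, 0.153, 0, 0.3], [0, 0, 0, 0, 0, 0, 0.3], [0, 0, 0, 0, 0, 0, 0.3], [0, 0, 0, 0, 0, 0, 0.3]]])

```text
clock: 15.03
position: [0.4894, -0.1471, 0.1491]
ee_rot: [0.998, -0.062, 0.0, -0.0]
ft_force: [-0.6, -0.3, 0.3]
grip_width: 0.411
grasp_force: 59.9
```

```bash
python3 - <<'E'
from h import *
np.set_printoptions(precision=4,suppress=True)
o=get_obs();im=snap('wrist','w10.png')[...,::-1];C=cam('wrist',o);print(o['position'],o['grip_width'],o['grasp_force'],o['ft_force'])
p=proj(C,[[.5485,-.149,.014]])[0];print(p)
g=im.max(2);x0,y0=(p-55).astype(int)
for y in range(y0,y0+110,3):print(y,''.join('#' if q<75 else ('+' if q<120 else '.') for q in g[y,x0:x0+110:2]))
print(x0)
for y in range(190,300,5):print(y,''.join('#' if q<50 else ('+' if q<110 else '.') for q in g[y,190:330:2]))
S,D=cam('scene'),cam('side');snap('side','d10.png');snap('scene','s10.png')
E
```

```text
[ 0.4894 -0.1471  0.1491] 0.4107333093084208 59.856541100889444 [-0.6439 -0.2965  0.2767]
[252.7964 103.0342]
48 .......................................................
51 .......................................................
54 .......................................................
57 .......................................................
60 .......................................................
63 .......................................................
66 .......................................................
69 .......................................................
72 .......................................................
75 .......................................................
78 .......................................................
81 .......................................................
84 ...........................+...........................
87 ......................+#########+......................
90 .....................#############.....................
93 ....................#####+....#####+...................
96 ...................+#####.....+#####.......
[... 2165 characters left out ...]
##############++++++#####
255 ###+++++++#################################################+++++++####
260 ##+++++++###################################################+++++++###
265 ##++....+####################################################.....++##
270 ######..+####################################################..#######
275 #######++####################################################+########
280 ######################################################################
285 ######################################################################
290 ##############.#######################################+###############
295 ##############...####################################...##############
```

```bash
python3 - <<'E'
from h import *
np.set_printoptions(precision=4,suppress=True)
o=get_obs();im=cv2.imread('pics/w10.png');C=cam('wrist',o)
q=np.zeros(im.shape[:2],np.uint8);q[80:126,228:278]=(im.max(2)<90)[80:126,228:278]*255
c=cv2.convexHull(np.vstack([k for k in cv2.findContours(q,0,1)[0] if cv2.contourArea(k)>20]));e=cv2.fitEllipse(c);print('washer',e,onz(C,e[0],.014))
k=np.array([onz(C,p[0],.014)[:2] for p in c]);print('circle world',cv2.minEnclosingCircle(k.astype(np.float32)),(k.max(0)+k.min(0))/2,k.max(0)-k.min(0))
L=(*C[:2],np.array(optics.get_calibration('wrist')['T_tool_cam']))
t=np.linspace(0,2*np.pi,90)
for z in(-.011,-.047):
  for xc in(-.004,-.002,0,.002):
    P=proj(L,np.c_[xc+.018*np.cos(t),.018*np.sin(t),0*t+z]);print(z,xc,'rows',P[:,1].min().round(1),P[:,1].max().round(1),'cols',P[:,0].min().round(1),P[:,0].max().round(1))
g=im.max(2)
for c0 in(250,254,258,262,266):print(c0,g[200:230:1,c0].tolist())
print(im[225,222:300:2].max(1).tolist(),im[220,222:300:2].max(1).tolist())
E
```

```text
washer ((251.5293426513672, 102.76890563964844), (35.797279357910156, 36.987003326416016), 166.01568603515625) [ 0.5491 -0.1474  0.014 ]
circle world ((0.548723042011261, -0.14697979390621185), 0.016544532030820847) [ 0.5487 -0.1473] [0.0315 0.0318]
-0.011 -0.004 rows 209.0 272.6 cols 223.9 294.0
-0.011 -0.002 rows 205.2 269.3 cols 223.8 294.2
-0.011 0 rows 201.4 265.9 cols 223.7 294.3
-0.011 0.002 rows 197.6 262.6 cols 223.6 294.4
-0.047 -0.004 rows 241.9 318.7 cols 215.0 303.2
-0.047 -0.002 rows 237.3 314.8 cols 214.8 303.4
-0.047 0 rows 232.6 310.8 cols 214.6 303.6
-0.047 0.002 rows 227.8 306.8 cols 214.4 303.8
250 [97, 95, 93, 91, 92, 96, 96, 95, 99, 88, 44, 15, 15, 15, 18, 15, 16, 15, 16, 14, 14, 16, 14, 16, 15, 15, 15, 15, 15, 16]
254 [95, 97, 94, 89, 89, 91, 96, 100, 102, 83, 15, 16, 13, 16, 17, 16, 15, 16, 14, 15, 17, 17, 16, 18, 16, 15, 16, 15, 14, 16]
258 [101, 104, 105, 106, 106, 103, 104, 101, 87, 42, 15, 16, 15, 15, 15, 16, 15, 17, 15, 16, 16, 16, 15, 18, 15, 15, 15, 16, 15, 15]
262 [99, 104, 106, 105, 104, 102, 102, 100, 95, 62, 16, 16, 15, 15, 15, 17, 16, 15, 16, 15, 16, 17, 14, 16, 14, 16, 16, 15, 16, 15]
266 [105, 105, 106, 105, 104, 104, 104, 105, 102, 94, 65, 13, 17, 14, 16, 15, 16, 15, 15, 15, 16, 15, 14, 15, 15, 17, 16, 14, 14, 16]
[240, 234, 231, 153, 14, 16, 15, 15, 14, 15, 14, 16, 16, 16, 15, 17, 15, 16, 15, 15, 16, 17, 17, 15, 17, 16, 15, 16, 14, 15, 16, 16, 16, 17, 56, 88, 93, 95, 92] [234, 232, 234, 225, 216, 46, 16, 16, 16, 15, 15, 14, 14, 18, 14, 17, 17, 15, 16, 18, 16, 16, 16, 15, 14, 15, 16, 14, 16, 14, 16, 21, 85, 90, 87, 90, 85, 85, 79]
```

Request:
send_rows(plan=[[[0, 0, 0, 0.102, -0.012, 0, 0.3], [0, 0, 0, 0.102, -0.012, 0, 0.3], [0, 0, 0, 0.102, -0.012, 0, 0.3], [0, 0, 0, 0, 0, 0.1, 0.3], [0, 0, 0, 0, 0, 0.1, 0.3], [0, 0, 0, 0, 0, 0.1, 0.3], [0, 0, 0, 0, 0, 0.1, 0.3], [0, 0, 0, 0, 0, 0.1, 0.3], [0, 0, 0, 0, 0, 0.05, 0.3], [0, 0, 0, 0, 0, 0, 0.3], [0, 0, 0, 0, 0, 0, 0.3]]])

```text
clock: 16.1
position: [0.5512, -0.1478, 0.0392]
ee_rot: [0.998, -0.062, -0.0, -0.0]
ft_force: [0.7, 1.2, 0.9]
grip_width: 0.406
grasp_force: 59.8
```

```bash
python3 - <<'E'
from h import *
np.set_printoptions(precision=4,suppress=True)
o=get_obs();im=snap('wrist','w11.png')[...,::-1];C=cam('wrist',o);print(o['position'],o['grip_width'],o['grasp_force'],o['ft_force'],o['clock'])
g=im.max(2)
for y in range(150,245,3):print(y,''.join('#' if q<30 else ('+' if q<75 else ('-' if q<130 else '.')) for q in g[y,200:320:1]))
print(proj(C,[[.5487,-.1475,.014],[.5487,-.1475,.034],[.5652,-.1475,.014]]))
snap('side','d11.png');snap('scene','s11.png')
E
```

```text
[ 0.5512 -0.1478  0.0392] 0.40560274533841234 59.838068559765816 [0.6722 1.1742 0.9134] 16.1
150 ........................................................................................................................
153 ........................................................................................................................
156 ..........................................................................................-.............................
159 .................................................................-----------------------------------...................-
162 .............------------------------.................------------------------------------------------------------------
165 ........------------------------------....------------------------------------------------------------------------------
168 .........---------------------------------------------------------------------------------------------------------------
171 ......------------------------------------------------------------------------------------------------------------------
174 ...
[... 2356 characters left out ...]
-----------
231 ----------------+#####+-+###################################################################+--+#####+------------------
234 ..-------------+######++#####################################################################+-+#####++-----------------
237 ...-----------+#######+###############################################################################+-------------++++
240 #+------------#########################################################################################+------------+###
243 +------------###########################################################################################+------------+##
[[258.9776 213.0516]
 [259.0193 226.2617]
 [255.6171 187.7736]]
```

Request:
send_rows(plan=[[[0, 0, 0, 0.005, 0.002, 0, 0.3], [0, 0, 0, 0, 0, 0.03, 0.3], [0, 0, 0, 0, 0, 0.03, 0.3], [0, 0, 0, 0, 0, 0.02, 0.3], [0, 0, 0, 0, 0, 0.01, 0.3], [0, 0, 0, 0, 0, 0, 0.3]]])

```text
clock: 16.75
position: [0.5515, -0.1487, 0.02]
ee_rot: [0.998, -0.062, -0.001, -0.0]
ft_force: [-0.0, -0.2, -0.8]
grip_width: 0.407
grasp_force: 59.8
```

Request:
send_rows(plan=[[[0, 0, 0, 0, 0, 0.01, 0.3], [0, 0, 0, 0, 0, 0.01, 0.3], [0, 0, 0, 0, 0, 0, 0.3]]])

```text
clock: 17.0
position: [0.5519, -0.1489, 0.0165]
ee_rot: [0.998, -0.062, -0.0, -0.0]
ft_force: [-0.4, 0.2, -0.5]
grip_width: 0.407
grasp_force: 59.8
```

Request:
send_rows(plan=[[[0, 0, 0, 0, 0, 0.01, 0.3], [0, 0, 0, 0, 0, 0.005, 0.3], [0, 0, 0, 0, 0, 0, 0.3]]])

```text
clock: 17.25
position: [0.5519, -0.1488, 0.0136]
ee_rot: [0.998, -0.062, -0.0, -0.0]
ft_force: [0.3, 0.7, -0.8]
grip_width: 0.407
grasp_force: 59.8
```

Request:
send_rows(plan=[[[0, 0, 0, 0, 0, 0.01, 0.3], [0, 0, 0, 0, 0, 0, 0.3]]])

```text
clock: 17.42
position: [0.5519, -0.1488, 0.0119]
ee_rot: [0.998, -0.062, -0.0, 0.0]
ft_force: [-2.6, -0.4, 4.8]
grip_width: 0.406
grasp_force: 60.4
```

Request:
send_rows(plan=[[[0, 0, 0, 0, 0, 0.01, 0.3], [0, 0, 0, 0, 0, 0, 0.3]]])

```text
clock: 17.58
position: [0.5522, -0.149, 0.0102]
ee_rot: [0.998, -0.062, 0.0, 0.0]
ft_force: [-2.1, -0.1, 4.0]
grip_width: 0.411
grasp_force: 60.4
```

The lip has met the balls at the expected height. The small −x side force says to back off about 0.7 mm in x. Continue down.

Request:
send_rows(plan=[[[0, 0, 0, -0.004, 0, 0.005, 0.3], [0, 0, 0, 0, 0, 0.005, 0.3], [0, 0, 0, 0, 0, 0, 0.3]]])

```text
clock: 17.83
position: [0.5516, -0.1489, 0.0082]
ee_rot: [0.998, -0.062, 0.0, 0.0]
ft_force: [-0.7, -1.0, 2.7]
grip_width: 0.406
grasp_force: 60.2
```

Request:
send_rows(plan=[[[0, 0, 0, 0, 0, 0.01, 0.3], [0, 0, 0, 0, 0, 0, 0.3]]])

```text
clock: 18.0
position: [0.551, -0.1487, 0.0052]
ee_rot: [0.998, -0.062, -0.0, -0.0]
ft_force: [2.0, 0.4, -5.1]
grip_width: 0.404
grasp_force: 60.2
```

Request:
send_rows(plan=[[[0, 0, 0, 0, 0, 0.01, 0.3], [0, 0, 0, 0, 0, 0, 0.3]]])

```text
clock: 18.17
position: [0.5508, -0.1487, 0.0028]
ee_rot: [0.998, -0.062, -0.0, -0.0]
ft_force: [2.1, -0.7, -6.8]
grip_width: 0.405
grasp_force: 60.3
```

Snapped over. Now press onto the washer.

Request:
send_rows(plan=[[[0, 0, 0, 0, 0, 0.005, 0.3], [0, 0, 0, 0, 0, 0, 0.3], [0, 0, 0, 0, 0, 0, 0.3]]])

```text
clock: 18.42
position: [0.5509, -0.1487, 0.0024]
ee_rot: [0.998, -0.062, -0.0, -0.0]
ft_force: [0.3, -0.5, -5.7]
grip_width: 0.403
grasp_force: 60.4
```

Request:
send_rows(plan=[[[0, 0, 0, 0, 0, 0.005, 0.3], [0, 0, 0, 0, 0, 0, 0.3], [0, 0, 0, 0, 0, 0, 0.3]]])

```text
clock: 18.67
position: [0.5512, -0.1488, 0.0021]
ee_rot: [0.998, -0.062, -0.0, 0.0]
ft_force: [-1.5, 0.2, 1.0]
grip_width: 0.405
grasp_force: 61.0
```

Request:
send_rows(plan=[[[0, 0, 0, 0, 0, 0.005, 0.3], [0, 0, 0, 0, 0, 0, 0.3], [0, 0, 0, 0, 0, 0, 0.3]]])

```text
clock: 18.92
position: [0.5514, -0.1488, 0.0013]
ee_rot: [0.998, -0.062, 0.0, 0.0]
ft_force: [-4.6, 2.0, 5.8]
grip_width: 0.408
grasp_force: 61.5
```

Request:
send_rows(plan=[[[0, 0, 0, 0, 0, 0.005, 0.3], [0, 0, 0, 0, 0, 0, 0.3], [0, 0, 0, 0, 0, 0, 0.3]]])

```text
clock: 19.17
position: [0.5514, -0.1488, 0.0007]
ee_rot: [0.998, -0.062, 0.0, 0.0]
ft_force: [-4.2, -0.1, 8.9]
grip_width: 0.41
grasp_force: 61.8
```

Request:
send_rows(plan=[[[0, 0, 0, -0.002, 0, 0.004, 0.3], [0, 0, 0, 0, 0, 0, 0.3], [0, 0, 0, 0, 0, 0, 0.3], [0, 0, 0, 0, 0, 0, 0.3]]])

```text
clock: 19.5
position: [0.5515, -0.1488, 0.0002]
ee_rot: [0.998, -0.062, 0.001, 0.0]
ft_force: [-3.6, 1.4, 10.8]
grip_width: 0.411
grasp_force: 62.0
```

One more small press, for a margin above 10 N.

Request:
send_rows(plan=[[[0, 0, 0, 0, 0, 0.003, 0.3], [0, 0, 0, 0, 0, 0, 0.3], [0, 0, 0, 0, 0, 0, 0.3], [0, 0, 0, 0, 0, 0, 0.3], [0, 0, 0, 0, 0, 0, 0.3]]])

```text
clock: 19.92
position: [0.5515, -0.1488, -0.0]
ee_rot: [0.998, -0.062, 0.001, 0.0]
ft_force: [-6.5, 1.1, 14.7]
grip_width: 0.411
grasp_force: 62.6
```

```bash
python3 - <<'E'
from h import *
np.set_printoptions(precision=4,suppress=True)
f=[]
for i in range(6): optics.camera('side'); o=get_obs(); f.append(o['ft_force'])
print(np.array(f),o['position'],o['grip_width'],o['grasp_force'],o['clock'])
E
```

```text
[[-6.3571  1.4687 15.3682]
 [-5.8434  1.2045 16.1781]
 [-5.7002  2.3561 16.1442]
 [-5.928   1.2572 15.2081]
 [-5.3645  0.9628 16.0479]
 [-6.2783  1.9436 15.0621]] [ 0.5515 -0.1489  0.    ] 0.40600522243043924 62.64147609472275 20.2167
```

```bash
python3 -c "
from workcell import job
print(job.hand_in())"
```

```text
the job is handed in; nothing more can be done
None
```

The cover is fully open and the black cap is snapped onto the stud; I handed the job in with it still pressed down at about 15–16 N (your firm range is 10–15 N), at 20 s of the 54 s allowed, leaving the offcut, tape measure and bolt untouched; the hand-in gave no verdict.

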